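# Square up and clamp a whetstone in its holder

### The job

Get the whetstone ready for sharpening: bring it square into the corner of its holder, flush along the back rail and with its end against the end stop, lay the straight steel clamping bar flush against its other long face, and press the bar firmly home with a steady push of about 12 N, so that bar, stone and rail seat on one another. Only then turn the cam knob clockwise until it clicks over and its tongue holds the bar tight. The stone is brittle: never ram it (40 N would chip it), and leave the other things where they are.

Things in the scene. Friction and masses are not known exactly. Their poses are not given: they have to be found in the camera images.
- holder: bamboo whetstone holder, fixed: deck 188 x 204 mm, top 20 mm above its origin (on the worktop under the middle; +x towards back rail, +y away from end stop). Back rail 190 mm long, 15 mm high above the deck, inner face at x = +75 mm. End stop 15 mm high, inner face at y = -78 mm, x = 30 to 74 mm. Open at the +y end; the -x part carries the cam knob
- stone: loose two-layer whetstone, 50 (x) x 150 (y) x 25 (z) mm, 0.28 to 0.56 kg, on the deck between rail and bar, at first a little skewed and away from both rail and stop; origin in the middle of its underside, axes as the holder's when home
- bar: loose straight stainless steel clamping bar, 20 (x) x 145 (y) x 18 (z) mm, 0.14 to 0.28 kg, on the deck between stone and knob, at first skewed and apart from the stone; origin in the middle of its underside; its +x face goes against the stone
- stone_back_stop (a point): the stone's back (+x) face at its end nearer the end stop (-y), half way up
- stone_back_free (a point): the stone's back (+x) face at its other end (+y), half way up
- bar_front_stop (a point): the bar's front (+x) face at its -y end, half way up
- bar_front_free (a point): the bar's front (+x) face at its +y end, half way up
- knob_grip (a point): on the knob's upright axis (holder x = -57, y = 0 mm), 45 mm above the worktop, mid-height of the grip; its x axis points along grip and tongue. Grip: black bar 50 x 12 mm, 14 to 36 mm above the deck. Tongue: steel, 3 to 11 mm above the deck, ends in a sprung roller (18 mm) that reaches 65.5 mm from the axis
- knob (a joint): cam knob angle, rad, growing clockwise from above; turns freely at first. 0: tongue stowed, 105 degrees anticlockwise of the holder's +x. From about 1.5 its sprung roller meets a flush bar and resists (up to 0.2 N m); at 1.83 the tongue points to +x, and past that it clicks over to its stop, 1.99, and holds itself
- rail: the back rail, part of the holder (same origin, 20 mm higher)
- end_stop: the end stop, part of the holder (same origin, 20 mm higher)
- water_bottle: white squeeze bottle, 54 x 55 x 197 mm, standing, origin under its middle; not part of the job
- timer: round kitchen timer, 67 mm across, 54 mm high, origin under its middle; not part of the job
- cup: small steel sauce cup, 55 mm across, 32 mm high, origin under its middle; not part of the job

How it is judged (in metres and radians):
On the way:
1. the stone lies flush to rail and end stop and the bar flush to the stone, and the bar is pressed home (over 6 N from bar to stone and from stone to rail), the knob not yet turned (under 0.9 rad) (x of each of stone_back_stop, stone_back_free in the frame of holder above 0.073 m and y of stone_back_stop in the frame of holder between -0.081 and -0.075 m and x of each of bar_front_stop, bar_front_free in the frame of stone above -0.027 m and z of stone_back_stop in the frame of holder below 0.0355 m and z of bar_front_stop in the frame of holder below 0.032 m and value of joint knob below 0.9 rad and contact force between bar and stone above 6 N and contact force between stone and rail above 6 N), for 0.1 s.
At the end, for the whole second after the job is handed in: stone within 2 mm of the back rail at both ends and 3 mm of the end stop; bar within 2 mm of the stone at both ends; both flat on the deck and at rest; knob clicked over to at least 1.9 rad, tongue on bar and bar on stone pressing with at least 1.5 N (x of each of stone_back_stop, stone_back_free in the frame of holder above 0.073 m and y of stone_back_stop in the frame of holder between -0.081 and -0.075 m and x of each of bar_front_stop, bar_front_free in the frame of stone above -0.027 m and z of stone_back_stop in the frame of holder below 0.0355 m and z of bar_front_stop in the frame of holder below 0.032 m and value of joint knob above 1.9 rad and contact force between knob and bar above 1.5 N and contact force between bar and stone above 1.5 N and linear speed of each of stone, bar below 0.01 m/s); the robot touches nothing.
It fails at once if the stone is rammed against the rail or the end stop (over 40 N) (contact force between stone and rail above 40 N or contact force between stone and end_stop above 40 N).
It fails at once if the bottle, timer or sauce cup is shifted more than 25 mm (distance of any of water_bottle, timer, cup from where it was at the start of the episode above 0.025 m).
It also fails if it takes over 61 s, if anything falls off the work surface, if the arm or the gripper's body presses on something with over 40 N, if the wrist force passes 120 N, or if a joint passes its speed limit or range.

### The arm

A 6-joint arm with a two-finger parallel gripper is mounted at the origin on the work surface; the furniture and walls round the work are solid. World frame = base frame: x ahead of the robot, y to its left, z up, the work surface at z = 0. Lengths are in m, angles in degrees, forces in N, time in s.
With the tool pointing down it reaches from about 0.4 to 0.825 m from the base axis. Payload 7 kg.
Tool frame: the origin (TCP) lies between the finger pads; the fingertips stand 22 mm ahead of it and the grasp point (between the pads) lies 3 mm ahead of it; z points along the fingers, y is the line along which they close (so a half turn about z gives the same grasp; the last joint's range is limited). The gripper opens to 88 mm and grips with 3 to 60 N. Pads are 19 mm wide; open, the fingers measure 130 mm over their backs; the gripper's body (78 mm by 193 mm) begins 47 mm behind the grasp point.
Start: joints at [91.335, 20.546, 0.682, 0, -70.136, -16.507], TCP at [0.177, 0.651, 0.249] pointing down, gripper open.
Joint ranges: [-176.03, 176.03], [-82.01, 121.73], [-58.28, 71.71], [-173.87, 95.51], [-174.79, -0.11], [-173.66, 173.66]. Speed limits (degrees/s): [136.94, 136.94, 172.46, 180, 180, 180].

### API

Orientations are given as [roll, pitch, yaw] about the fixed x, y, z axes, in that order (R = Rz(yaw) Ry(pitch) Rx(roll)).
In Python, from plant import r, vision gives the robot as it stands.
- The arm moves only by the shell command python3 -m pendant 'ROWS' [FORCE]. ROWS is JSON, a list that holds one entry, the list of rows, each a list of 7 numbers: the shift along the tool's x, y, z scaled (see below), then the turn, a rotation vector about the tool's x, y, z scaled (see below), then the opening, from -1 (shut) to 1 (fully open). In form: [[[x, y, z, wx, wy, wz, fingers], ...]]. A call has exactly 8 rows; each row shifts and turns the commanded pose from where the row before left it, along the tool's axes as they then stand; what a row does not reach is not made up. The controller multiplies each number of a shift by 20 mm and each number of a turn by 4 degrees. A row lasts 1/10 s, in which the tool goes at most 50 mm and 8.59 degrees, less where a joint would pass 70% of its speed; a pose out of reach is approached as far as the arm can. A call with a number of a shift or a turn outside -1 to 1 is refused whole. A call with a gripper value outside its range is refused whole. The fingers move at their own pace and stop on an object; FORCE is the grip in N (left out, the last holds). Time passes only in rows, so rows that do not move let the fingers close, or fill a call up. It gives the time, the measured TCP pose, the force, the opening and the grip force at its end, in the units of the state.
- r.get_state(): the state, without advancing time (a new reading comes with each control period).
- vision.capture(name): name is "scene" or "top"; returns a dict with "frame" (384x512x3 uint8, blue, green, red), "depth" (384x512 float32, m along the optical axis (not along the pixel's ray), 0 where there is no reading), "camera_matrix" (3x3 intrinsics, pixels), "extrinsics" (4x4, takes a point from world to camera coordinates). Camera axes: x right, y up, looking along -z (the intrinsics and any distortion apply to the point x, -y, -z); pixel columns grow to the right and rows downward; lengths in m; the calibration is good to about 2 mm. A picture is of the moment at which its call begins.
- r.close_job(): hands the job in; it is judged then, once.
The state is a dict: "time_s": time; "joints": joint angles; "qd": joint speeds; "joint_torque": joint torques, N m; "tcp_pos": TCP position; "eef_rot": TCP orientation; "contact_force": force on the tool from outside, world axes, zero at the start; "moment": the same for the moment, N m; "gripper_width": finger opening in m; "gripper_force": force on a finger pad.
Only numpy, scipy, OpenCV 4.12 (cv2) and the standard library are available. Lean on these libraries where they do the work, as an engineer would, in place of code of your own. Each camera call takes 0.05 s, during which the arm holds its last target. There are 200 camera calls.

## Working session

There is one attempt and no reset: what is moved stays moved. The work goes in short steps, Python scripts to look and compute and a shell command to move; the robot and the scene stay as the last step left them, time stands still between calls to the robot, and variables do not carry over. Pictures are saved under pics/ and viewed, at most 10 in all, crops included, and the job is handed in when it is done.

```bash
mkdir -p pics; ls
python3 - <<'E'
from plant import r, vision
import cv2, numpy as np
for n in ["scene","top"]:
    c=vision.capture(n); cv2.imwrite(f"pics/{n}0.png",c["frame"]); np.savez(f"pics/{n}0.npz",**c)
    print(n,c["camera_matrix"].tolist(),np.round(c["extrinsics"],3).tolist())
a=[cv2.imread(f"pics/{n}0.png") for n in ["scene","top"]]
s=r.get_state();print({k:np.round(v,3).tolist() for k,v in s.items()})
E
```

```text
pics
scene [[457.50466059197873, 0.0, 252.59492732198657], [0.0, 457.50466059197873, 200.24882482728032], [0.0, 0.0, 1.0]] [[-0.755, -0.656, -0.011, 0.351], [0.386, -0.457, 0.801, -0.177], [-0.531, 0.601, 0.598, -0.727], [0.0, 0.0, 0.0, 1.0]]
top [[472.22086896897093, 0.0, 255.99499705024363], [0.0, 472.22086896897093, 193.08290823248504], [0.0, 0.0, 1.0]] [[0.001, -1.0, -0.021, 0.09], [0.986, -0.003, 0.167, -0.434], [-0.167, -0.021, 0.986, -0.989], [0.0, 0.0, 0.0, 1.0]]
{'time_s': 0.1, 'joints': [91.336, 20.586, 0.64, -0.02, -70.136, -16.508], 'qd': [0.074, -0.009, 0.158, 0.0, -0.095, 0.042], 'joint_torque': [-0.002, -58.416, 29.375, 7.015, 0.01, -0.0], 'tcp_pos': [0.177, 0.651, 0.248], 'eef_rot': [179.916, -0.006, -15.178], 'contact_force': [-0.082, 0.362, -1.031], 'moment': [0.009, -0.03, 0.067], 'gripper_force': 0.0, 'gripper_width': 0.088}
```

View pics/top0.png

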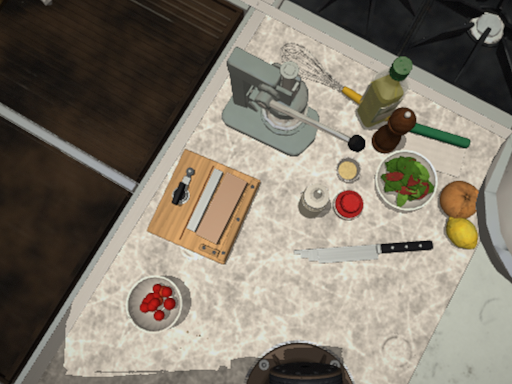

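View pics/scene0.png

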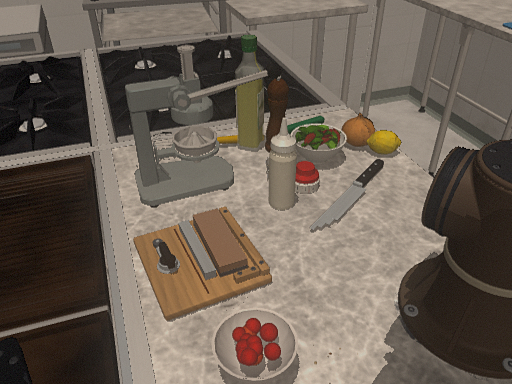

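The top view shows the holder at about (205,205), with the rail on its right (245,210), the end stop at the bottom (210,248), the stone at (222,207), the bar at (205,202) and the knob at (180,190). Next I deproject these with the depth.

```bash
cat > h.py <<'E'
import numpy as np, cv2
def cloud(c):
    K=c["camera_matrix"];E=c["extrinsics"];d=c["depth"].astype(float)
    v,u=np.mgrid[:d.shape[0],:d.shape[1]]
    p=np.stack([(u-K[0,2])/K[0,0]*d,-(v-K[1,2])/K[1,1]*d,-d],-1)
    P=(p-E[:3,3])@E[:3,:3]; P[d==0]=np.nan
    return P
def rect(P):
    (c,s,a)=cv2.minAreaRect((P[:,:2]*1000).astype(np.float32)); return np.round(c,1),np.round(s,1),round(a,2)
E
python3 - <<'E'
from h import *
for n in ["top","scene"]:
    c=np.load(f"pics/{n}0.npz"); P=cloud(c)
    u0,u1,v0,v1=(140,265,145,268) if n=="top" else (130,275,205,318)
    Q=P[v0:v1,u0:u1].reshape(-1,3); Q=Q[~np.isnan(Q[:,0])]
    hst=np.histogram(Q[:,2],np.arange(-.01,.08,.002)); print(n,[(round(b*1000),int(a)) for a,b in zip(*hst) if a>0])
    for nm,lo,hi in [("holder",.012,.08),("deck",.017,.024),("rail",.030,.0362),("bar",.0368,.0405),("stone",.043,.048),("knob",.052,.062)]:
        z=P[...,2]; m=np.zeros(z.shape,np.uint8); m[v0:v1,u0:u1]=((z>lo)&(z<hi))[v0:v1,u0:u1]
        k,l,st,_=cv2.connectedComponentsWithStats(m,connectivity=4)
        for i in np.argsort(-st[1:,4])[:3]+1:
            if st[i,4]>15: print(nm,st[i].tolist(),*rect(P[l==i]),np.round(np.mean(P[l==i],0)*1000,1))
    f=c["frame"][v0:v1,u0:u1]; cv2.imwrite(f"pics/crop_{n}.png",cv2.resize(f,None,fx=4,fy=4,interpolation=2))
E
python3 -c "
import cv2,numpy as np
a=cv2.imread('pics/crop_top.png');b=cv2.imread('pics/crop_scene.png');cv2.imwrite('pics/crop0.png',cv2.resize(np.hstack([a,cv2.copyMakeBorder(b,0,a.shape[0]-b.shape[0],0,0,0)]),(800,int(800*a.shape[0]/(a.shape[1]+b.shape[1])))))"
```

```text
top [(-10, 23), (-8, 65), (-6, 328), (-4, 1490), (-2, 2678), (0, 1994), (2, 626), (4, 101), (6, 60), (8, 56), (10, 27), (12, 31), (14, 233), (16, 957), (18, 1603), (20, 1097), (22, 252), (24, 49), (26, 42), (28, 90), (30, 175), (32, 335), (34, 442), (36, 389), (38, 206), (40, 221), (42, 555), (44, 611), (46, 230), (48, 34), (50, 15), (52, 39), (54, 48), (56, 26), (58, 4)]
holder [146, 150, 114, 115, 7684] [410.1 207.7] [188.5 204.4] 66.63 [406.4 206.   28.5]
deck [146, 150, 109, 114, 3381] [410.7 210.4] [181.2 203.1] 66.69 [413.  234.9  19.6]
deck [206, 193, 9, 16, 31] [419.6 191.2] [ 3.7 36.7] 66.79 [420.1 191.2  19.9]
rail [198, 180, 60, 82, 648] [384. 146.] [ 61.  188.8] 63.24 [364.6 141.   33.7]
rail [186, 168, 6, 13, 31] [477.9 238.3] [26.9 11.2] 8.38 [477.6 238.5  31.8]
rail [179, 195, 6, 7, 20] [422.4 252.2] [ 8.5 13.7] 68.49 [422.4 252.7  33.6]
bar [202, 187, 12, 12, 57] [436.9 195.3] [19.7 23.5] 63.89 [435.9 196.4  38.1]
bar [190, 212, 9, 14, 43] [378.6 223.7] [26.4 13.7] 32.73 [378.1 223.3  38. ]
bar [198, 202, 9, 8, 34] [407. 208.] [17.1 14.7] 72.52 [406.9 207.2  38.4]
sto
[... 1057 characters left out ...]
 74] [335.  199.6] [48.8  3.5] 65.17 [335.7 200.5  32.9]
rail [158, 256, 10, 13, 50] [437.1 269.4] [ 9.7 34. ] 69.83 [433.3 270.1  33.7]
bar [179, 220, 37, 53, 470] [420.1 204.7] [ 19.7 145.5] 66.04 [416.2 206.6  37.9]
bar [237, 260, 10, 5, 16] [328.  185.5] [16.5  3.4] 59.25 [327.7 185.2  38.9]
bar [219, 266, 11, 5, 16] [341.5 213.6] [18.4  3. ] 66.29 [342.2 214.3  38.2]
stone [193, 209, 54, 59, 1514] [401.7 166.9] [ 50.8 151.9] 64.42 [396.5 169.6  44.6]
stone [241, 315, 26, 3, 44] [234.3 262.8] [36.2  4.6] 40.2 [233.9 262.6  46. ]
knob [225, 308, 50, 10, 279] [237.7 267.7] [70.5 15.9] 45.38 [235.9 265.2  56.8]
knob [159, 242, 15, 20, 149] [430.8 260.5] [12.3 50.5] 67.32 [430.4 261.1  55. ]
```

View pics/crop_top.png

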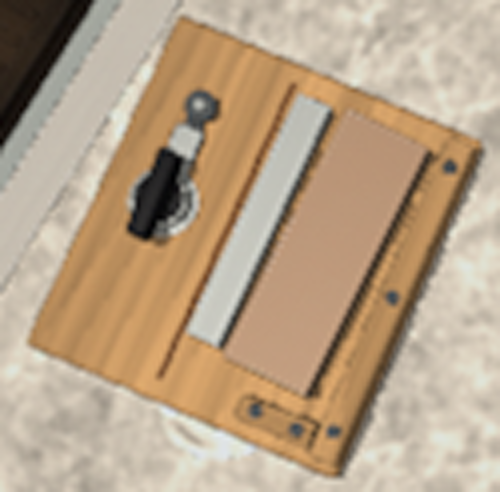

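The crop shows the tongue and grip pointing along holder +y at (200,105)→(150,220), so the knob starts at about 0.25 rad. The stone's +y end is at (390,125) and its gap to the rail is at (375,260). Next I express everything in the holder frame and check clearance for the tool.

```bash
cat >> h.py <<'E'
H0=np.array([.4098,.2082]); HY=np.radians(-113.3)
HX=np.array([np.cos(HY),np.sin(HY)]); HYv=np.array([-np.sin(HY),np.cos(HY)])
def toH(p): d=np.asarray(p)[...,:2]-H0; return np.stack([d@HX,d@HYv],-1)
def toW(x,y): return H0+x*HX+y*HYv
E
python3 - <<'E'
from h import *
for n in ["top","scene"]:
    P=cloud(np.load(f"pics/{n}0.npz")); 
    Q=P.reshape(-1,3);Q=Q[~np.isnan(Q[:,0])]; h=toH(Q)*1000
    print(n,"max height (mm) rows y from -200 up to 260, cols x -200..240 step 20")
    for y in range(260,-201,-20):
        row=[]
        for x in range(-200,241,20):
            m=(abs(h[:,0]-x)<10)&(abs(h[:,1]-y)<10); row.append(f"{np.percentile(Q[m,2],98)*1000:4.0f}" if m.sum()>3 else "   .")
        print(f"{y:5d}","".join(row))
    # rail inner edge, stone & bar edges in holder frame: profile at slices
    for y in [-50,-20,10,40,65]:
        m=abs(h[:,1]-y)<5; 
        f=lambda lo,hi,a,b:(np.round(np.percentile(h[m&(Q[:,2]>lo)&(Q[:,2]<hi)&(h[:,0]>a)&(h[:,0]<b),0],[1,99]),1).tolist())
        print(y,"bar",f(.034,.041,-30,13),"stone",f(.042,.05,0,80),"rail",f(.031,.039,71,100))
    m=(h[:,0]>22)&(h[:,0]<60)&(Q[:,2]>.042)&(Q[:,2]<.05)&(abs(h[:,1])<95);print("stone y",np.percentile(h[m,1],[0.3,99.7]))
    m=(h[:,0]>35)&(h[:,0]<70)&(Q[:,2]>.031)&(Q[:,2]<.038)&(h[:,1]<-70);print("stop y",np.percentile(h[m,1],[1,99]))
    m=(h[:,0]>-30)&(h[:,0]<12)&(Q[:,2]>.034)&(Q[:,2]<.041);print("bar y",np.percentile(h[m,1],[0.3,99.7]))
E
```

```text
top max height (mm) rows y from -200 up to 260, cols x -200..240 step 20
  260   -5  -5  -5  11   3   5   4   3 221 243 243 243 243 243 303 303 200 177  29   3   3   4   4
  240   -6  -4  -3  11   3   5   4   3 237 241 242 242 243 242 303 303 201 189  30   3   4   2   2
  220   -6  -5  10  12   3   4   4   3  30  31  30  30 238 242 297 297 200 116  29   3   3   3  32
  200   -4  -5   9  11   4   4   3   2  30  31  29  30 232 235 230 233 237 241 244 247 250 252 264
  180   -4  -5  11  11   5   4   4   2   3  28  28  28  28  29  29  29  29  30 239 245 250 256 266
  160   -5  -5  11  10   4   4   3   4   3   3   2   3   2   3   3   3   3   3   3   3   3   3   3
  140   -4  -6  11   6   4   3   3   2   2   2   2   4   3   3   3   4   3   3   3   3   3   .   3
  120   -6  -5  12   1   4   4   3   3   2   3   3   3   2   3   2   3   3   3   3   3 153 156 152
  100   -4  -5  11   1   3  19  23  23  23  22  22  21  23  22  36  26   2   2   4  74 166 198 157
   80   -4  -5  11   3   4  20  22  23  22  22  40  48  48  47  39  35   2   4   3   3 162 190 156
   60   -5  -3  11   3   4  19 690 69
[... 3888 characters left out ...]
   2   2
 -160   11  11   3   3   1   1   2   2   1   .   .   .   .   .   1   2   1   1   1   1   2   2   2
 -180   10   9   3   3   1   2   1   1  60  60  60  60  60   .   1   2   1   1   2   1   2   1   2
 -200    .   .   .   2   1   2   1  59  60  54  59  60  60   .   1   2   2   2   2   2   2   2   1
-50 bar [-11.2, 7.7] stone [14.5, 63.0] rail [75.5, 90.8]
-20 bar [-10.8, 8.5] stone [15.8, 64.3] rail [75.6, 91.1]
10 bar [-10.7, 8.7] stone [16.4, 65.6] rail [75.8, 91.4]
40 bar [-10.1, 8.9] stone [17.4, 67.3] rail [76.3, 89.5]
65 bar [-9.5, 9.3] stone [19.0, 68.2] rail [76.1, 89.9]
stone y [-66.53417817  84.150929  ]
stop y [-256.80476991  -78.45968912]
bar y [-250.10658257  243.41385429]
```

```bash
cat > s.py <<'E'
from h import *
from plant import r
s=r.get_state(); p=np.array(s["tcp_pos"]); f=np.array(s["contact_force"])
print("t",round(s["time_s"],2),"H mm",np.round(toH(p)*1000,1),"z",round(p[2]*1000,1),"rot",np.round(s["eef_rot"],2),"F holder",np.round([f[:2]@HX,f[:2]@HYv,f[2]],1),"w",round(s["gripper_width"],4),"gf",np.round(s["gripper_force"],1),"j6",np.round(s["joints"],0))
E
python3 s.py; python3 -m pendant '[[[0,0,0,0,0,1,-1],[0,0,0,0,0,1,-1],[1,0.7,0,0,0,0,-1],[1,0.7,0,0,0,0,-1],[1,0.7,0,0,0,0,-1],[1,0.7,0,0,0,0,-1],[1,0.7,0,0,0,0,-1],[1,0.7,0,0,0,0,-1]]]' 20; python3 s.py
```

```text
t 0.1 H mm [-314.5 -389.4] z 247.7 rot [ 1.7992e+02 -1.0000e-02 -1.5180e+01] F holder [-0.3 -0.2 -1. ] w 0.0878 gf 0.0 j6 [ 91.  21.   1.  -0. -70. -17.]
time_s: 0.9
tcp_pos: [0.2544, 0.5258, 0.2482]
eef_rot: [180.0, -0.0, -23.2]
contact_force: [0.9, 0.0, 0.2]
gripper_width: 0.0292
gripper_force: 0.0
t 0.9 H mm [-230.2 -268.4] z 248.2 rot [179.96  -0.   -23.17] F holder [-0.3  0.8  0.2] w 0.0292 gf 0.0 j6 [ 83.  12. -11.  -0. -67. -17.]
```

```bash
python3 -m pendant '[[[1,0.75,0,0,0,0,-1],[1,0.75,0,0,0,0,-1],[1,0.75,0,0,0,0,-1],[1,0.75,0,0,0,0,-1],[1,0.75,0,0,0,0,-1],[1,0.75,0,0,0,0,-1],[1,0.75,0,0,0,0,-1],[1,0.75,0,0,0,0,-1]]]' 20;  python3 -m pendant '[[[1,0.75,0.2,0,0,0,-1],[1,0.75,0.2,0,0,0,-1],[1,0.75,0.2,0,0,0,-1],[1,0.75,0.2,0,0,0,-1],[1,0.75,0.2,0,0,0,-1],[1,0.75,0.2,0,0,0,-1],[1,0.75,0.2,0,0,0,-1],[1,0.75,0.2,0,0,0,-1]]]' 20; python3 s.py
```

```text
time_s: 1.7
tcp_pos: [0.3544, 0.3519, 0.2486]
eef_rot: [-180.0, 0.0, -23.2]
contact_force: [1.4, 0.1, -0.8]
gripper_width: 0.0004
gripper_force: 0.0
time_s: 2.5
tcp_pos: [0.454, 0.1786, 0.2165]
eef_rot: [-180.0, -0.0, -23.2]
contact_force: [0.3, 0.4, -0.1]
gripper_width: 0.0007
gripper_force: 0.0
t 2.5 H mm [ 9.7 52.3] z 216.5 rot [-179.98   -0.    -23.18] F holder [-0.5  0.1 -0.1] w 0.0007 gf 0.0 j6 [ 45.   4. -25.  -0. -61.  22.]
```

```bash
python3 -m pendant '[[[0.9,0.5,0.5,0,0,0,-1],[0.9,0.5,1,0,0,0,-1],[0.7,0.5,1,0,0,0,-1],[0,0.1,1,0,0,0,-1],[0,0,1,0,0,0,-1],[0,0,1,0,0,0,-1],[0,0,1,0,0,0,-1],[0,0,0.5,0,0,0,-1]]]' 20; python3 s.py
```

```text
time_s: 3.3
tcp_pos: [0.4862, 0.13, 0.0751]
eef_rot: [179.9, 0.1, -23.2]
contact_force: [0.0, -0.4, -0.4]
gripper_width: 0.0005
gripper_force: 0.0
t 3.3 H mm [ 41.6 101.1] z 75.1 rot [ 1.799e+02  7.000e-02 -2.321e+01] F holder [ 0.4  0.2 -0.4] w 0.0005 gf 0.0 j6 [ 37.  15. -33.  -0. -42.  29.]
```

```bash
python3 -m pendant '[[[0,0,0.7,0,0,0,-1],[0,0,0.5,0,0,0,-1],[0,0,0.2,0,0,0,-1],[0,0,0,0,0,0,-1],[-0.1,0,0,0,0,0,-1],[-0.1,0,0,0,0,0,-1],[-0.1,0,0,0,0,0,-1],[0,0,0,0,0,0,-1]]]' 20; python3 s.py
```

```text
time_s: 4.1
tcp_pos: [0.4818, 0.1341, 0.0491]
eef_rot: [-179.9, -0.0, -23.1]
contact_force: [0.2, 0.1, 1.4]
gripper_width: 0.0004
gripper_force: 0.3
t 4.1 H mm [39.6 95.4] z 49.1 rot [-1.7994e+02 -4.0000e-02 -2.3150e+01] F holder [-0.1  0.2  1.4] w 0.0004 gf 0.3 j6 [ 38.  17. -35.   0. -37.  29.]
```

```bash
python3 -m pendant '[[[-0.05,0,0,0,0,0,-1],[-0.05,0,0,0,0,0,-1],[-0.05,0,0,0,0,0,-1],[-0.05,0,0,0,0,0,-1],[-0.05,0,0,0,0,0,-1],[-0.05,0,0,0,0,0,-1],[-0.05,0,0,0,0,0,-1],[-0.05,0,0,0,0,0,-1]]]' 20; python3 s.py
```

```text
time_s: 4.9
tcp_pos: [0.4742, 0.1369, 0.0486]
eef_rot: [-180.0, -0.0, -23.2]
contact_force: [4.5, -1.0, 3.2]
gripper_width: 0.0005
gripper_force: 2.1
t 4.9 H mm [40.  87.3] z 48.6 rot [-180.     -0.    -23.17] F holder [-0.8  4.5  3.2] w 0.0005 gf 2.1 j6 [ 39.  17. -36.   0. -37.  28.]
```

```bash
python3 -m pendant '[[[-0.05,0,0,0,0,0,-1],[-0.05,0,0,0,0,0,-1],[-0.05,0,0,0,0,0,-1],[-0.05,0,0,0,0,0,-1],[0,0,0,0,0,0,-1],[0,0,0,0,0,0,-1],[0,0,0,0,0,0,-1],[0,0,0,0,0,0,-1]]]' 20; python3 s.py
```

```text
time_s: 5.7
tcp_pos: [0.4723, 0.1393, 0.0489]
eef_rot: [-179.9, -0.1, -23.1]
contact_force: [11.0, -2.1, -1.8]
gripper_width: 0.0005
gripper_force: 5.5
t 5.7 H mm [38.6 84.7] z 48.9 rot [-1.7985e+02 -1.3000e-01 -2.3140e+01] F holder [-2.4 10.9 -1.8] w 0.0005 gf 5.5 j6 [ 39.  17. -36.   0. -37.  27.]
```

```bash
python3 -m pendant '[[[-0.03,0,0,0,0,0,-1],[-0.02,0,0,0,0,0,-1],[-0.02,0,0,0,0,0,-1],[0,0,0,0,0,0,-1],[0,0,0,0,0,0,-1],[0,0,0,0,0,0,-1],[0,0,0,0,0,0,-1],[0,0,0,0,0,0,-1]]]' 20; python3 s.py
```

```text
time_s: 6.5
tcp_pos: [0.4724, 0.1401, 0.0495]
eef_rot: [-179.8, -0.2, -23.1]
contact_force: [16.0, -4.7, -2.3]
gripper_width: 0.0007
gripper_force: 8.4
t 6.5 H mm [37.7 84.4] z 49.5 rot [-179.77   -0.24  -23.1 ] F holder [-2.  16.5 -2.3] w 0.0007 gf 8.4 j6 [ 40.  17. -36.   0. -37.  27.]
```

```bash
python3 -m pendant '[[[0.15,0,0,0,0,0,-1],[0.15,0,0,0,0,0,-1],[0.1,0,0,0,0,0,-1],[0,0,0,0,0,0,-1],[0,0,0,0,0,0,-1],[0,0,0,0,0,0,-1],[0,0,0,0,0,0,-1],[0,0,0,0,0,0,-1]]]' 20
cat > look.py <<'E'
import sys
from h import *
from plant import vision
n,tag=sys.argv[1:3]
c=vision.capture(n); P=cloud(c); f=c["frame"]
K=c["camera_matrix"];E=c["extrinsics"]
# rectified orthoview of holder at z=45mm plane and z=38: 3 px/mm
out=[]
for z in (.045,.038):
    X=np.array([[*toW(x,y),z] for x,y in [(-.1,-.1),(.1,-.1),(.1,.1),(-.1,.1)]])
    q=X@E[:3,:3].T+E[:3,3]; uv=np.stack([K[0,0]*q[:,0]/-q[:,2]+K[0,2],K[1,1]*-q[:,1]/-q[:,2]+K[1,2]],-1)
    dst=np.array([(0,400),(400,400),(400,0),(0,0)],np.float32)
    out.append(cv2.warpPerspective(f,cv2.getPerspectiveTransform(uv.astype(np.float32),dst),(400,400),flags=cv2.INTER_CUBIC))
cv2.imwrite(f"pics/{tag}.png",np.hstack(out))
Q=P.reshape(-1,3);Q=Q[~np.isnan(Q[:,0])]; h=toH(Q)*1000
g=lambda y,lo,hi,a,b:(lambda w:np.round(np.percentile(w,[1,99]),1).tolist() if len(w)>4 else None)(h[(abs(h[:,1]-y)<5)&(Q[:,2]>lo)&(Q[:,2]<hi)&(h[:,0]>a)&(h[:,0]<b),0])
for y in [-60,-50,-20,10,40,60]: print(y,"bar",g(y,.034,.041,-30,14),"stone",g(y,.042,.05,10,80),"rail",g(y,.031,.039,74.5,100))
m=(h[:,0]>26)&(h[:,0]<64)&(Q[:,2]>.042)&(Q[:,2]<.049)&(abs(h[:,1])<95);print("stone y",np.percentile(h[m,1],[0.3,99.7]))
E
python3 look.py top look1; python3 s.py
```

```text
time_s: 7.3
tcp_pos: [0.4765, 0.1359, 0.0486]
eef_rot: [-180.0, 0.0, -23.2]
contact_force: [0.5, 1.2, 0.3]
gripper_width: 0.0005
gripper_force: 0.0
-60 bar [-10.1, 8.9] stone [19.6, 67.9] rail [76.8, 92.1]
-50 bar [-9.9, 9.2] stone [18.8, 68.0] rail [77.0, 92.4]
-20 bar [-9.7, 9.7] stone [19.9, 67.6] rail [76.7, 92.0]
10 bar [-9.4, 10.3] stone [19.5, 68.4] rail [77.7, 92.4]
40 bar [-8.6, 10.4] stone [19.4, 67.7] rail [76.8, 92.3]
60 bar [-8.5, 10.8] stone [21.4, 68.4] rail [77.3, 91.7]
stone y [-76.95946342  62.85683294]
t 7.35 H mm [40.  89.9] z 48.6 rot [-180.      0.    -23.17] F holder [0.8 0.  0.4] w 0.0003 gf 0.0 j6 [ 39.  17. -36.  -0. -37.  28.]
```

View pics/look1.png

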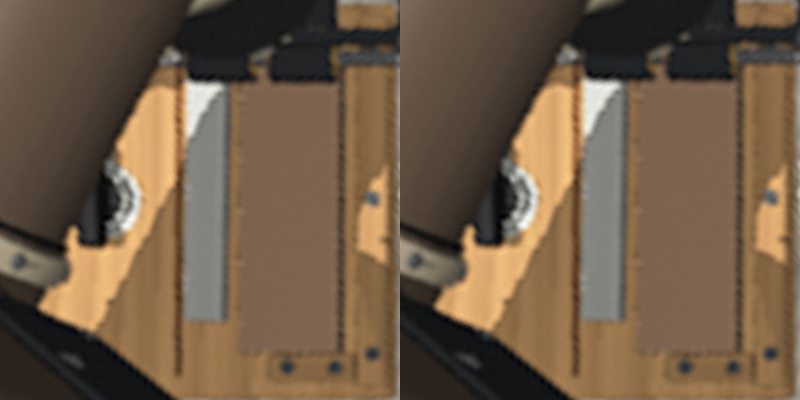

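The stone is square and its end is against the stop (image y≈352), about 8 mm short of the rail, with the bar parallel at x≈-10..10. Next I lift, turn a quarter and push the bar with both open fingers.

```bash
python3 -m pendant '[[[0,0,-1,0,0,0,-1],[0,0,-1,0,0,0,-1],[-0.2,0,-1,0,0,0,-1],[-1,-0.9,0,0,0,0,-1],[-1,-0.9,0,0,0,0,1],[-1,-0.9,0,0,0,0,1],[-0.9,-0.7,0,0,0,0,1],[0,0,0,0,0,1,1]]]' 20; python3 -m pendant '[[[0,0,0,0,0,1,1],[0,0,0,0,0,1,1],[0,0,0,0,0,1,1],[0,0,0,0,0,1,1],[0,0,0,0,0,1,1],[0,0,0,0,0,1,1],[0,0,0,0,0,1,1],[0,0,0,0,0,1,1]]]' 20;python3 -m pendant '[[[0,0,0,0,0,1,1],[0,0,0,0,0,1,1],[0,0,0,0,0,1,1],[0,0,0,0,0,1,1],[0,0,0,0,0,1,1],[0,0,0,0,0,1,1],[0,0,0,0,0,1,1],[0,0,0,0,0,1,1]]]' 20; python3 s.py
```

```text
time_s: 8.15
tcp_pos: [0.4272, 0.2326, 0.1088]
eef_rot: [-180.0, -0.0, -27.1]
contact_force: [-0.5, -0.4, -0.1]
gripper_width: 0.0265
gripper_force: 0.0
time_s: 8.95
tcp_pos: [0.4279, 0.2306, 0.1086]
eef_rot: [180.0, 0.0, -59.3]
contact_force: [0.4, -0.0, 0.3]
gripper_width: 0.0863
gripper_force: 0.0
time_s: 9.75
tcp_pos: [0.4279, 0.2306, 0.1086]
eef_rot: [180.0, 0.0, -91.3]
contact_force: [0.3, -0.8, -0.1]
gripper_width: 0.0876
gripper_force: 0.0
t 9.75 H mm [-27.7   7.7] z 108.6 rot [180.     0.   -91.34] F holder [ 0.7  0.6 -0.1] w 0.0876 gf 0.0 j6 [ 52.  11. -33.  -0. -46. -53.]
```

```bash
python3 -m pendant '[[[0,0,0,0,0,1,1],[0,0,0,0,0,1,1],[0,0,0,0,0,1,1],[0,0,0,0,0,1,1],[0,0,0,0,0,1,1],[0,0,0,0,0,0.48,1],[0,0,0.5,0,0,0,1],[0,0,0.5,0,0,0,1]]]' 20; python3 -m pendant '[[[0,0,0.5,0,0,0,1],[0,0,0.5,0,0,0,1],[0,0,0.5,0,0,0,1],[0,0,0.4,0,0,0,1],[0,0,0.1,0,0,0,1],[0,0,0,0,0,0,1],[0.1,0,0,0,0,0,1],[0,0,0,0,0,0,1]]]' 20;python3 s.py
```

```text
time_s: 10.55
tcp_pos: [0.4279, 0.2307, 0.0879]
eef_rot: [-180.0, 0.0, -113.0]
contact_force: [-0.3, 0.6, -1.3]
gripper_width: 0.0878
gripper_force: 0.0
time_s: 11.35
tcp_pos: [0.4272, 0.2287, 0.0489]
eef_rot: [-180.0, 0.0, -113.1]
contact_force: [-0.2, -1.0, -0.4]
gripper_width: 0.0878
gripper_force: 0.0
t 11.35 H mm [-25.7   7.8] z 48.9 rot [-1.7999e+02  3.0000e-02 -1.1310e+02] F holder [ 1.   0.2 -0.4] w 0.0878 gf 0.0 j6 [ 51.  16. -37.  -0. -37. -75.]
```

```bash
python3 -m pendant '[[[0.1,0,0,0,0,0,1],[0.1,0,0,0,0,0,1],[0.07,0,0,0,0,0,1],[0.07,0,0,0,0,0,1],[0.07,0,0,0,0,0,1],[0.07,0,0,0,0,0,1],[0.05,0,0,0,0,0,1],[0,0,0,0,0,0,1]]]' 20; python3 s.py;  python3 -m pendant '[[[0.05,0,0,0,0,0,1],[0.05,0,0,0,0,0,1],[0.05,0,0,0,0,0,1],[0.05,0,0,0,0,0,1],[0.03,0,0,0,0,0,1],[0.03,0,0,0,0,0,1],[0,0,0,0,0,0,1],[0,0,0,0,0,0,1]]]' 20; python3 s.py
```

```text
time_s: 12.15
tcp_pos: [0.4231, 0.219, 0.0486]
eef_rot: [-180.0, 0.0, -113.1]
contact_force: [-0.5, 0.7, 0.6]
gripper_width: 0.0877
gripper_force: 0.6
t 12.15 H mm [-15.2   7.9] z 48.6 rot [-1.7999e+02  1.0000e-02 -1.1309e+02] F holder [-0.4 -0.7  0.6] w 0.0877 gf 0.6 j6 [ 51.  16. -38.   0. -36. -74.]
time_s: 12.95
tcp_pos: [0.4211, 0.2144, 0.0486]
eef_rot: [-180.0, 0.0, -113.1]
contact_force: [1.2, 2.1, -0.0]
gripper_width: 0.0875
gripper_force: 1.6
t 12.95 H mm [-10.1   7.9] z 48.6 rot [-1.7999e+02  1.0000e-02 -1.1308e+02] F holder [-2.4  0.3 -0. ] w 0.0875 gf 1.6 j6 [ 51.  15. -39.   0. -36. -74.]
```

```bash
python3 -m pendant '[[[0.04,0,0,0,0,0,1],[0.04,0,0,0,0,0,1],[0.04,0,0,0,0,0,1],[0.03,0,0,0,0,0,1],[0,0,0,0,0,0,1],[0,0,0,0,0,0,1],[0,0,0,0,0,0,1],[0,0,0,0,0,0,1]]]' 20; python3 s.py
```

```text
time_s: 13.75
tcp_pos: [0.4197, 0.2114, 0.0486]
eef_rot: [180.0, -0.0, -113.1]
contact_force: [0.7, 2.8, 0.6]
gripper_width: 0.0875
gripper_force: 1.2
t 13.75 H mm [-6.8  7.9] z 48.6 rot [ 1.8000e+02 -1.0000e-02 -1.1309e+02] F holder [-2.8 -0.4  0.6] w 0.0875 gf 1.2 j6 [ 51.  15. -39.   0. -36. -74.]
```

```bash
python3 -m pendant '[[[0.04,0,0,0,0,0,1],[0.04,0,0,0,0,0,1],[0.02,0,0,0,0,0,1],[0,0,0,0,0,0,1],[0,0,0,0,0,0,1],[0,0,0,0,0,0,1],[0,0,0,0,0,0,1],[0,0,0,0,0,0,1]]]' 20; python3 s.py
```

```text
time_s: 14.55
tcp_pos: [0.419, 0.2096, 0.0486]
eef_rot: [-180.0, -0.0, -113.1]
contact_force: [2.1, 2.9, 0.4]
gripper_width: 0.0877
gripper_force: 1.6
t 14.55 H mm [-4.9  7.9] z 48.6 rot [-180.     -0.   -113.09] F holder [-3.5  0.8  0.4] w 0.0877 gf 1.6 j6 [ 51.  15. -39.   0. -36. -74.]
```

```bash
python3 -m pendant '[[[0.04,0,0,0,0,0,1],[0.04,0,0,0,0,0,1],[0.02,0,0,0,0,0,1],[0,0,0,0,0,0,1],[0,0,0,0,0,0,1],[0,0,0,0,0,0,1],[0,0,0,0,0,0,1],[0,0,0,0,0,0,1]]]' 20; python3 s.py
```

```text
time_s: 15.35
tcp_pos: [0.419, 0.2089, 0.0488]
eef_rot: [-180.0, 0.1, -113.1]
contact_force: [2.2, 6.4, -1.4]
gripper_width: 0.0877
gripper_force: 3.3
t 15.35 H mm [-4.3  8.1] z 48.8 rot [-1.7997e+02  1.5000e-01 -1.1312e+02] F holder [-6.7 -0.5 -1.4] w 0.0877 gf 3.3 j6 [ 51.  15. -39.  -0. -36. -74.]
```

```bash
python3 -m pendant '[[[0.04,0,0,0,0,0,1],[0.03,0,0,0,0,0,1],[0,0,0,0,0,0,1],[0,0,0,0,0,0,1],[0,0,0,0,0,0,1],[0,0,0,0,0,0,1],[0,0,0,0,0,0,1],[0,0,0,0,0,0,1]]]' 20; python3 s.py
```

```text
time_s: 16.15
tcp_pos: [0.419, 0.2088, 0.0491]
eef_rot: [-179.9, 0.3, -113.1]
contact_force: [1.3, 10.0, -2.7]
gripper_width: 0.0877
gripper_force: 4.8
t 16.15 H mm [-4.2  8.2] z 49.1 rot [-179.94    0.28 -113.12] F holder [-9.7 -2.8 -2.7] w 0.0877 gf 4.8 j6 [ 51.  15. -39.  -0. -36. -74.]
```

```bash
python3 -m pendant '[[[0.03,0,0,0,0,0,1],[0.02,0,0,0,0,0,1],[0.01,0,0,0,0,0,1],[0,0,0,0,0,0,1],[0,0,0,0,0,0,1],[0,0,0,0,0,0,1],[0,0,0,0,0,0,1],[0,0,0,0,0,0,1]]]' 20; python3 s.py; python3 look.py scene look2; python3 look.py top look3
```

```text
time_s: 16.95
tcp_pos: [0.419, 0.2087, 0.0493]
eef_rot: [-179.9, 0.4, -113.1]
contact_force: [1.5, 13.1, -3.2]
gripper_width: 0.0879
gripper_force: 6.1
t 16.95 H mm [-4.1  8.2] z 49.3 rot [-179.92    0.39 -113.12] F holder [-12.6  -3.8  -3.2] w 0.0879 gf 6.1 j6 [ 51.  15. -39.  -0. -36. -74.]
-60 bar [5.1, 12.8] stone [25.7, 73.9] rail [80.0, 91.0]
-50 bar [-16.4, 13.3] stone [26.2, 75.5] rail [80.7, 90.5]
-20 bar None stone [58.6, 75.2] rail [80.5, 90.6]
10 bar None stone [72.1, 75.7] rail [80.1, 91.2]
40 bar None stone [66.2, 75.1] rail [80.2, 90.5]
60 bar [9.1, 13.9] stone [25.8, 75.1] rail [79.9, 91.0]
stone y [-78.09109757  72.42414544]
-60 bar None stone [26.7, 75.8] rail [76.4, 92.1]
-50 bar None stone [27.3, 75.5] rail [76.4, 91.6]
-20 bar None stone [27.4, 75.9] rail [76.2, 91.8]
10 bar None stone [27.1, 76.7] rail [76.8, 92.0]
40 bar None stone [28.4, 75.7] rail [76.4, 92.1]
60 bar None stone [27.0, 75.1] rail [76.0, 92.3]
stone y [-76.80335156  72.19858534]
```

View pics/look3.png

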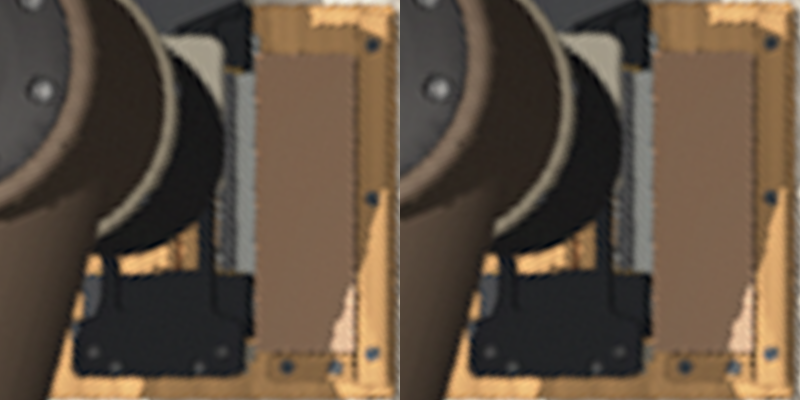

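The stone lies against the rail (x≈75) and the stop (y≈-78), with the bar on the stone under a 12.6 N push. I now back off and go to the knob.

```bash
python3 -m pendant '[[[-0.2,0,0,0,0,0,1],[-0.5,0,0,0,0,0,1],[-0.15,0,0,0,0,0,1],[0,0,-1,0,0,0,1],[0,0,-1,0,0,0,0],[0,0,-1,0,0,0,0],[-1,0.2,-0.3,0,0,0,0],[-0.9,0.2,0,0,0,-1,0]]]' 20; python3 -m pendant '[[[0,0,0,0,0,-1,0],[0,0,0,0,0,-1,0],[0,0,0,0,0,-1,0],[0,0,0,0,0,-1,0],[0,0,0,0,0,-1,0],[0,0,0,0,0,-1,0],[0,0,0,0,0,-1,0],[0,0,0,0,0,-1,0]]]' 20; python3 -m pendant '[[[0,0,0,0,0,-1,0],[0,0,0,0,0,-1,0],[0,0,0,0,0,-1,0],[0,0,0,0,0,-1,0],[0,0,0,0,0,-1,0],[0,0,0,0,0,-1,0],[0,0,0,0,0,-1,0],[0,0,0,0,0,-1,0]]]' 20;python3 s.py
```

```text
time_s: 17.85
tcp_pos: [0.4317, 0.2594, 0.1157]
eef_rot: [-180.0, 0.0, -109.1]
contact_force: [-0.3, 0.5, 0.3]
gripper_width: 0.0611
gripper_force: 0.0
time_s: 18.65
tcp_pos: [0.4309, 0.2584, 0.1141]
eef_rot: [179.9, -0.1, -76.9]
contact_force: [0.6, 0.0, 0.6]
gripper_width: 0.0436
gripper_force: 0.0
time_s: 19.45
tcp_pos: [0.4309, 0.2584, 0.114]
eef_rot: [179.9, -0.0, -44.9]
contact_force: [0.2, -0.1, -0.6]
gripper_width: 0.0444
gripper_force: 0.0
t 19.45 H mm [-54.5  -0.5] z 114.0 rot [ 1.7988e+02 -1.0000e-02 -4.4940e+01] F holder [ 0.   0.2 -0.6] w 0.0444 gf 0.0 j6 [ 53.  12. -31.  -0. -47.  -8.]
```

```bash
python3 -m pendant '[[[0,0,0,0,0,-1,0],[0,0,0,0,0,-1,0],[0,0,0,0,0,-1,0],[0,0,0,0,0,-1,0],[0,0,0,0,0,-1,0],[0,0,0,0,0,-0.45,0],[0,-0.1,0.5,0,0,0,0],[0,0,0.5,0,0,0,0]]]' 20; python3 -m pendant '[[[0,0,0.6,0,0,0,0],[0,0,0.6,0,0,0,0],[0,0,0.4,0,0,0,0],[0,0,0.2,0,0,0,0],[0,0,0,0,0,0,0],[0,0,0,0,0,0,-1],[0,0,0,0,0,0,-1],[0,0,0,0,0,0,-1]]]' 20;python3 s.py
```

```text
time_s: 20.25
tcp_pos: [0.4321, 0.2609, 0.0936]
eef_rot: [180.0, 0.0, -23.4]
contact_force: [-0.4, -0.7, 0.0]
gripper_width: 0.0439
gripper_force: 0.0
time_s: 21.05
tcp_pos: [0.4324, 0.2612, 0.059]
eef_rot: [-179.9, -0.0, -23.3]
contact_force: [-0.4, 0.2, 0.7]
gripper_width: 0.0255
gripper_force: 0.0
t 21.05 H mm [-57.6  -0.2] z 59.0 rot [-1.7994e+02 -2.0000e-02 -2.3290e+01] F holder [-0.1 -0.5  0.7] w 0.0255 gf 0.0 j6 [ 53.  17. -34.   0. -39.  13.]
```

```bash
python3 -m pendant '[[[0,0,0,0,0,0.5,-1],[0,0,0,0,0,1,-1],[0,0,0,0,0,1,-1],[0,0,0,0,0,1,-1],[0,0,0,0,0,1,-1],[0,0,0,0,0,1,-1],[0,0,0,0,0,1,-1],[0,0,0,0,0,1,-1]]]' 25;python3 s.py
```

```text
time_s: 21.85
tcp_pos: [0.4317, 0.26, 0.0586]
eef_rot: [179.9, -0.0, -53.5]
contact_force: [-1.4, -2.2, 0.7]
gripper_width: 0.0119
gripper_force: 25.0
t 21.85 H mm [-56.3  -0.4] z 58.6 rot [ 1.7992e+02 -3.0000e-02 -5.3470e+01] F holder [ 2.6 -0.4  0.7] w 0.0119 gf 25.0 j6 [ 53.  17. -34.   0. -39. -17.]
```

```bash
python3 -m pendant '[[[0,0,0,0,0,1,-1],[0,0,0,0,0,1,-1],[0,0,0,0,0,1,-1],[0,0,0,0,0,1,-1],[0,0,0,0,0,1,-1],[0,0,0,0,0,1,-1],[0,0,0,0,0,1,-1],[0,0,0,0,0,1,-1]]]' 40;python3 s.py; python3 -m pendant '[[[0,0,0,0,0,1,-1],[0,0,0,0,0,1,-1],[0,0,0,0,0,1,-1],[0,0,0,0,0,1,-1],[0,0,0,0,0,1,-1],[0,0,0,0,0,1,-1],[0,0,0,0,0,1,-1],[0,0,0,0,0,1,-1]]]' 40;python3 s.py
```

```text
time_s: 22.65
tcp_pos: [0.4327, 0.2605, 0.0587]
eef_rot: [-180.0, -0.0, -85.4]
contact_force: [6.8, -3.8, -4.2]
gripper_width: 0.0116
gripper_force: 40.0
t 22.65 H mm [-57.1   0.4] z 58.7 rot [-1.7996e+02 -3.0000e-02 -8.5450e+01] F holder [ 0.8  7.8 -4.2] w 0.0116 gf 40.0 j6 [ 53.  17. -34.   0. -39. -49.]
time_s: 23.45
tcp_pos: [0.4338, 0.2604, 0.0587]
eef_rot: [-179.9, 0.0, -117.4]
contact_force: [14.2, -7.0, -9.5]
gripper_width: 0.0117
gripper_force: 40.0
t 23.45 H mm [-57.4   1.4] z 58.7 rot [-1.7988e+02  3.0000e-02 -1.1742e+02] F holder [ 0.8 15.8 -9.5] w 0.0117 gf 40.0 j6 [ 53.  17. -34.   0. -39. -81.]
```

```bash
python3 -m pendant '[[[0,-0.1,0,0,0,0.6,-1],[0,0,0,0,0,0.6,-1],[0,0,0,0,0,0.5,-1],[0,0,0,0,0,0.3,-1],[0,0,0,0,0,0,-1],[0,0,0,0,0,0,-1],[0,0,0,0,0,0,-1],[0,0,0,0,0,0,-1]]]' 40;python3 s.py; python3 -c "
from plant import r;print(r.get_state()['moment'])"
```

```text
time_s: 24.25
tcp_pos: [0.4342, 0.2602, 0.0587]
eef_rot: [-180.0, 0.0, -125.3]
contact_force: [3.5, -1.0, -2.5]
gripper_width: 0.0118
gripper_force: 41.0
t 24.25 H mm [-57.4   1.8] z 58.7 rot [-1.7999e+02  2.0000e-02 -1.2526e+02] F holder [-0.5  3.7 -2.5] w 0.0118 gf 41.0 j6 [ 53.  17. -34.   0. -39. -88.]
[-0.14425335 -1.23397607  0.78932912]
```

```bash
python3 -m pendant '[[[0,0,0,0,0,-0.5,-1],[0,0,0,0,0,0,-0.3],[0,0,0,0,0,0,-0.3],[0,0,0,0,0,0,-0.3],[0,0,0,0,0,0,-0.3],[0,0,-0.5,0,0,0,-0.3],[0,0,-1,0,0,0,-0.3],[0,0,-1,0,0,0,-0.3]]]' 40;python3 -m pendant '[[[0,-1,-1,0,0,0,-0.3],[-1,-1,-1,0,0,0,-0.3],[-1,0,-1,0,0,0,-0.3],[-1,0,0,0,0,0,-0.3],[-1,0,0,0,0,0,-0.3],[-1,0,0,0,0,0,-0.3],[-1,0,0,0,0,0,-0.3],[-1,0,0,0,0,0,-0.3]]]' 40;python3 s.py; python3 look.py scene look4; python3 look.py top look5;python3 -c "
import cv2,numpy as np
a=cv2.imread('pics/look4.png')[:,400:];b=cv2.imread('pics/look5.png')[:,400:];cv2.imwrite('pics/fin.png',np.hstack([a,b]))"
```

```text
time_s: 25.05
tcp_pos: [0.4338, 0.2599, 0.1096]
eef_rot: [180.0, -0.0, -123.3]
contact_force: [0.8, 0.6, 0.5]
gripper_width: 0.0311
gripper_force: 0.0
time_s: 25.85
tcp_pos: [0.5446, 0.3557, 0.1694]
eef_rot: [-180.0, 0.0, -123.3]
contact_force: [0.3, 0.6, 0.1]
gripper_width: 0.0306
gripper_force: 0.0
t 25.85 H mm [-188.8   65.5] z 169.4 rot [-1.8000e+02  1.0000e-02 -1.2331e+02] F holder [-0.7 -0.   0.1] w 0.0306 gf 0.0 j6 [ 50.  22.  -9.   0. -60. -84.]
-60 bar [6.0, 13.4] stone [26.1, 74.7] rail [80.5, 91.1]
-50 bar [6.0, 13.8] stone [26.1, 74.6] rail [80.3, 91.5]
-20 bar [5.7, 13.9] stone [25.6, 74.3] rail [80.6, 90.5]
10 bar [5.7, 13.7] stone [26.1, 73.8] rail [80.4, 91.1]
40 bar [5.5, 13.8] stone [25.7, 73.7] rail [80.1, 90.7]
60 bar [5.6, 13.6] stone [26.1, 74.8] rail [79.8, 90.9]
stone y [-77.63087531  72.38684469]
-60 bar [7.4, 13.9] stone [27.6, 75.6] rail [76.3, 92.3]
-50 bar [6.2, 13.6] stone [27.1, 75.8] rail [76.5, 92.3]
-20 bar [6.6, 13.7] stone [26.6, 75.3] rail [76.4, 92.3]
10 bar [7.2, 13.6] stone [27.1, 75.4] rail [76.8, 92.0]
40 bar [7.3, 13.2] stone [27.3, 75.1] rail [76.3, 92.1]
60 bar [7.0, 13.5] stone [25.6, 75.3] rail [76.2, 92.3]
stone y [-76.80551111  71.98382292]
```

View pics/fin.png

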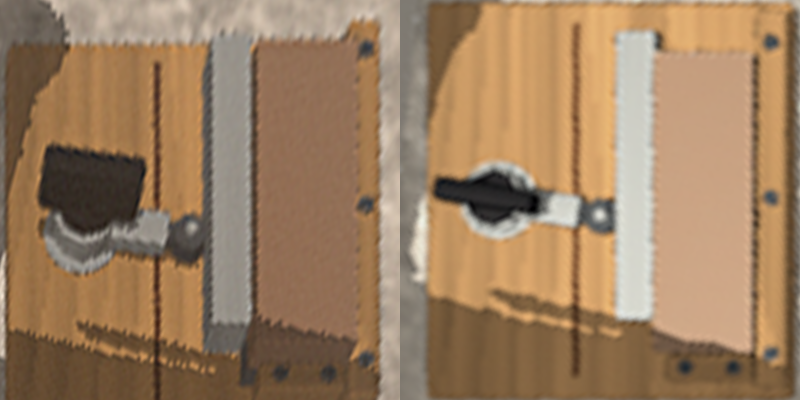

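The tongue (roller at (600,213)) points about 10° past +x onto the bar, and bar, stone, rail and stop are all flush. I hand in.

```bash
python3 -c "
from plant import r;print(r.close_job())"
```

```text
the job is handed in; nothing more can be done
None
```

I handed the job in after about 26 s on the robot clock; no verdict came back. The stone is square against the rail and end stop, and the bar was pressed home with about 12.6 N. The cam knob was then turned until it clicked over onto the bar, the last pictures show everything flush, and I kept clear of the bottle, timer and cup.

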